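# Seat the nut drawer and hold the bolt head

## Task

Get the bolt jig ready for tightening: push its open nut drawer fully home against the stop, then reach down into the gap behind the blue bracket, grip the bolt's flat head between the two fingers so that it stands upright, and hold it there against its spring. Leave the other things on the bench where they are. Finish while still gripping the head: do not let go, the program ends holding it.

Things in the scene. Friction and masses are not known exactly. Their poses are not given: they have to be found in the camera images.
- jig: bolt jig fixed to the bench: aluminium base 160 x 176 x 10 mm (x -108 to +52, y -88 to +88), two blue upright plates, and in front of them a grey drawer between dark runners 42 mm high. Origin on the bench top straight under the bolt head's middle; x points from the front plate (bracket) to the rear plate, away from the robot, turned up to 0.25 rad; y left along the drawer, z up
- bolt_head (a point): middle of the bolt head, 75 mm above the bench; axes as the jig's, fixed to the jig. Steel flat bar 16 mm along x (the bolt's axis), 14 mm thick, 36 mm long; upright, its long side is vertical and its flats face the jig's +y and -y, so fingers from above closing along y take the flats. Fingers closing on the leaning head turn it upright
- bracket_top (a point): middle of the top edge of the blue bracket, 104 mm above the bench, 28 mm in front (-x) of the bolt head; axes as the jig's. The bracket is 80 mm wide (y), 6 mm thick. Behind it is a gap 50 mm wide in x (25 mm either side of the bolt head), open above and at both y ends, floor at 14 mm; then the rear plate, 80 mm wide, 86 mm high
- bolt (a joint): turn of the bolt about its axis (the jig's x), rad: 0 = head upright, positive = the head's top leans to the jig's -y (towards the drawer's face). A torsion spring (0.12 N m per rad, about 0.04 N m at upright) turns it back to about 0.36 whenever it is not held
- drawer_face (a point): on the outer side (facing -y) of the drawer's yellow face plate, 55 mm above the bench, mid-width; moves with the drawer, axes as the jig's. Plate 64 mm wide along x, 7 mm thick, from 12 to 76 mm above the bench; 70 mm in front (-x) of the bolt head, and when home 84 mm to its -y. The drawer's grey nut carrier, 90 mm high, stands 84 mm inward (+y) of the face
- nut_drawer (a joint): how far the nut drawer is open, m: 0 = fully home against its stop; it opens towards the jig's -y and is pushed home towards +y. Slides with about 2 N of friction and stays where it is left
- paint_tin: paint tin, 78 mm across, 77 mm high, bystander; origin under its centre
- glue_bottle: brown bottle with a pale blue cap, 46 mm across, 85 mm high, bystander; origin under its centre
- masking_tape: roll of masking tape lying flat, 92 mm across, 24 mm high, bystander; origin under its centre
- tin_small: small teal tin, 58 mm across, 72 mm high, bystander; origin under its centre
- wood_block: wooden block 46 x 72 x 46 mm, bystander; origin under its centre

How it is judged (in metres and radians):
On the way, in this order (a step that is already met when the one before it is completed fails the run):
1. the nut drawer is pushed fully home (value of joint nut_drawer below 0.004 m), for 0.2 s.
2. the bolt head is gripped between the fingers and stands upright (value of joint bolt between -0.1 and 0.1 rad and contact force between the fingers and bolt above 4 N and y of the grasp point in the frame of bolt_head between -0.01 and 0.01 m and z of the grasp point in the frame of bolt_head between -0.02 and 0.028 m), for 0.3 s.
At the end, for the whole second after the job is handed in: The drawer is home (open less than 4 mm); the bolt head is held between the fingers (grasp point within 10 mm of the bolt's axis across the flats and from 20 mm below to 28 mm above it, finger force on the bolt over 4 N), is within 0.10 rad of upright and does not turn (below 0.1 rad/s) (all of step 2 and value of joint nut_drawer below 0.004 m and velocity of joint bolt between -0.1 and 0.1 rad/s); the arm keeps its last pose, push and grip.
It fails at once if a bystander (tin, bottle, tape or block) is moved by more than 20 mm (distance of any of paint_tin, glue_bottle, masking_tape, tin_small, wood_block from where it was at the start of the episode above 0.02 m).
It also fails if it takes over 40 s, if anything falls off the work surface, if the arm or the gripper's body presses on something with over 40 N, if the wrist force passes 120 N, or if a joint passes its speed limit or range.

## Robot

A 7-joint arm with a two-finger parallel gripper is mounted at the origin on the work surface; the furniture and walls round the work are solid. World frame = base frame: x ahead of the robot, y to its left, z up, the work surface at z = 0. Lengths are in mm, angles in rad, forces in N, time in s.
With the tool pointing down it reaches from about 350 to 900 mm from the base axis. Payload 19.9 kg.
Tool frame: the origin (TCP) lies midway between the tips of the shut fingers; the grasp point (between the pads) lies 19 mm behind it; z points along the fingers, y is the line along which they close (so a half turn about z gives the same grasp; the last joint's range is limited). The gripper opens to 94 mm and grips with 3 to 60 N. Pads are 16 mm wide; open, the fingers measure 119 mm over their backs; the gripper's body (75 mm by 177 mm) begins 78 mm behind the grasp point.
Start: joints at [1.079, 0.417, -0.01, 1.614, 0.005, 1.111, -0.053], TCP at [272.294, -562.543, 205.425] pointing down, gripper open.
Joint ranges: [-2.81, 2.81], [-0.39, 2.02], [-1.27, 1.25], [0.06, 2.57], [-1.19, 4.33], [0.19, 2], [-2.82, 2.82]. Speed limits (rad/s): [1.89, 1.89, 2.39, 2.39, 3.01, 3.01, 3.01].

## Interface

Orientations are given as a unit quaternion [x, y, z, w].
In Python, from plant import env, vision, sign_off gives the robot as it stands.
- The arm moves only by the tool move_arm, never from a script. Its argument "motion" is a list of rows, each a list of 3 entries, a list of its own where there are three numbers: the shift along the tool's x, y, z in cm, then the turn about the tool's z in rad, then the closure, from 0 (fully open) to 1 (shut). In form: [[[dx, dy, dz], yaw, gripper], ...]. A call has 1 to 10 rows; each row is the pose to reach, as a shift and turn from the pose commanded when the call began, along the tool's axes at that moment; what a row does not reach only later rows make up. A row lasts 1/10 s, in which the tool goes at most 50 mm and 8.59 degrees, less where a joint would pass 70% of its speed; a pose out of reach is approached as far as the arm can. A call with a gripper value outside its range is refused whole. The fingers move at their own pace and stop on an object; "grip_force" is the grip in N (left out, the last holds). Time passes only in rows, so rows that repeat a pose let the fingers close. It gives the time, the measured TCP pose, the force, the opening and the grip force at its end, in the units of the state.
- env.get_obs(): the state, without advancing time (a new reading comes with each control period).
- vision.read_camera(name): name is "side" or "top"; returns a dict with "color" (384x512x3 uint8, red, green, blue), "fovy" (degrees; the focal length in pixels is half the picture's height over the tangent of half this angle, whatever the lens; pixels are square), "cx", "cy" (the principal point, pixels), "R" (3x3) and "t" (3): a world point X has camera coordinates R X + t. Camera axes: x right, y down, z forward; pixel columns grow to the right and rows downward; lengths in mm; the calibration is good to about 2 mm. A picture is of the moment at which its call begins. There is no depth.
- sign_off(): hands the job in; it is judged then, once.
The state is a dict: "time": time; "q": joint angles; "qd": joint speeds; "joint_efforts": joint torques, N m; "ee_pos": TCP position; "eef_rot": TCP orientation; "contact_force": force on the tool from outside, world axes, zero at the start; "ft_torque": the same for the moment, N m; "gripper_width": finger opening in mm; "finger_force": force on a finger pad.
Only numpy, scipy, OpenCV 4.12 (cv2) and the standard library are available. Lean on these libraries where they do the work, as an engineer would, in place of code of your own. Each camera call takes 0.05 s, during which the arm holds its last target. There are 200 camera calls.

## Working session

There is one attempt and no reset: what is moved stays moved. The work goes in short steps, Python scripts to look and compute and a tool call to move; the robot and the scene stay as the last step left them, time stands still between calls to the robot, and variables do not carry over. Pictures are saved under pics/ and viewed, at most 10 in all, crops included, and the job is handed in when it is done.

Besides the shell and the picture viewer there is one more tool, called as a command line: name --argument value ..., lists and objects as JSON in quotes. move_arm: Moves the arm, as the interface text tells. Its arguments: {"type":"object","properties":{"motion":{"type":"array","items":{"type":"array"}},"grip_force":{"type":"number"}},"required":["motion"]}

```bash
mkdir -p pics; python3 - <<'E'
from plant import env, vision
import cv2
o=env.get_obs()
for k in("time","ee_pos","eef_rot","gripper_width","contact_force"):print(k,o[k])
for n in("top","side"):
    c=vision.read_camera(n);cv2.imwrite(f"pics/{n}0.png",cv2.cvtColor(c["color"],cv2.COLOR_RGB2BGR))
    print(n,c["fovy"],c["cx"],c["cy"],c["R"],c["t"])
E
```

```text
time 0.0
ee_pos [ 272.10687621 -562.24168354  204.82466363]
eef_rot [ 9.74710582e-01  2.23470151e-01 -1.73581958e-04 -5.85489868e-04]
gripper_width 94.20019515615562
contact_force [ 0.67004529  0.32485306 -0.04219888]
top 55.82363817553318 253.61354621124505 192.8563397445803 [[ 0.02294832 -0.99973078 -0.00342796]
 [-0.9818643  -0.02189248 -0.18831679]
 [ 0.18819104  0.00768735 -0.98210236]] [  -4.07312626  473.37668749 1097.66368522]
side 56.386181469187015 254.37836637072908 192.79368551048822 [[ 0.4042067   0.91456034  0.01401177]
 [ 0.66457273 -0.28312567 -0.69150773]
 [-0.62845846  0.2888239  -0.72223315]] [-195.19085148 -254.01477724 1434.47270022]
```

View pics/top0.png

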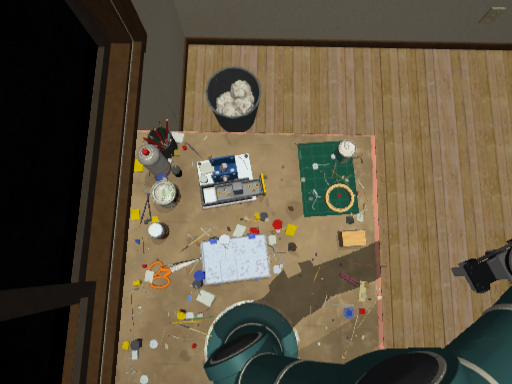

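View pics/side0.png

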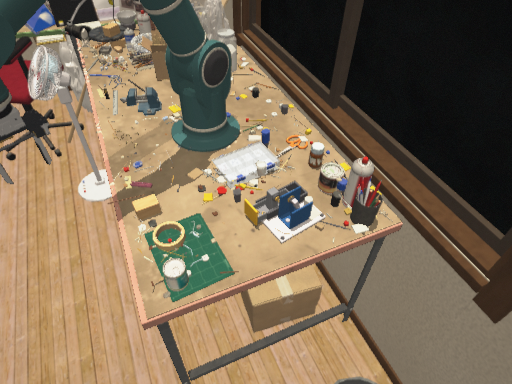

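The top view shows the jig near (230,180) with the yellow drawer face at (264,184) on the right. The tape is at (340,198) and the wood block at (353,238). The side view shows the jig near (290,208). I'll enlarge both.

```bash
python3 - <<'E'
import cv2
a=cv2.imread("pics/top0.png")[140:220,185:285];cv2.imwrite("pics/topc.png",cv2.resize(a,None,fx=7.5,fy=7.5,interpolation=cv2.INTER_CUBIC))
a=cv2.imread("pics/side0.png")[170:245,235:335];cv2.imwrite("pics/sidec.png",cv2.resize(a,None,fx=8,fy=8,interpolation=cv2.INTER_CUBIC))
E
```

```text
(no output)
```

View pics/topc.png

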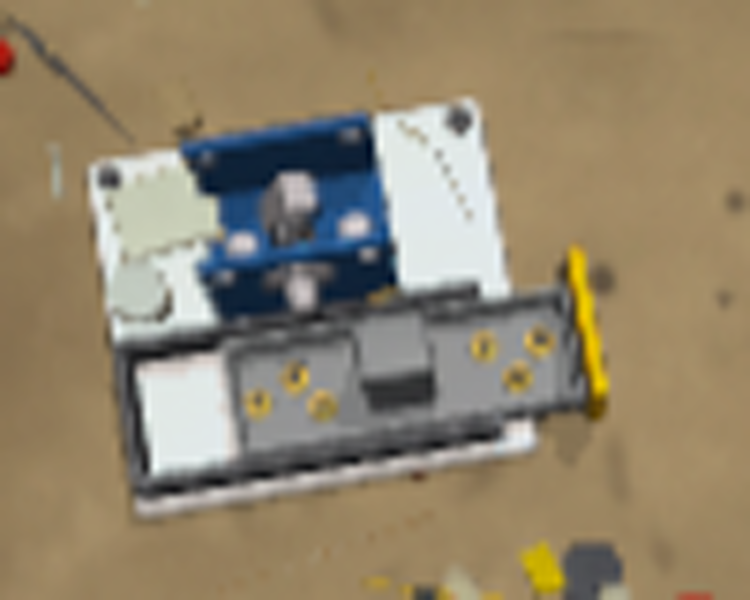

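View pics/sidec.png

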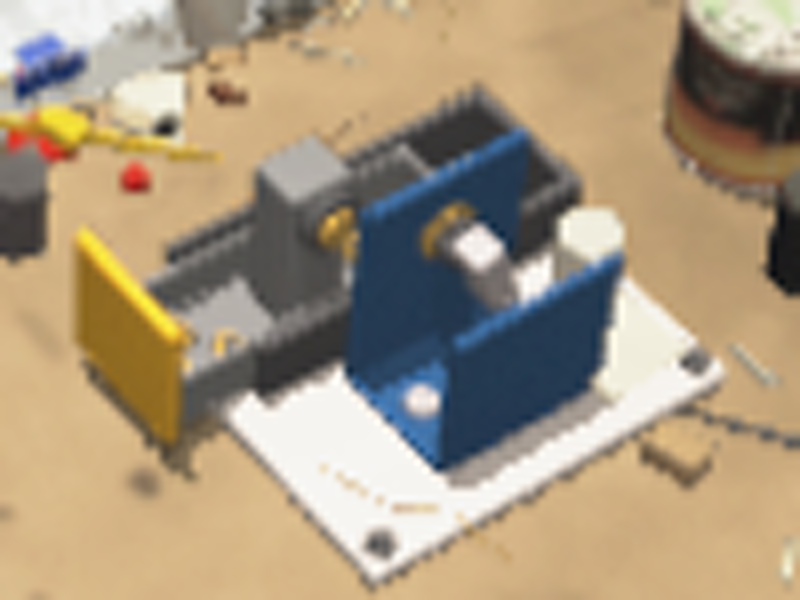

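The crops show the base corners, plate tops and drawer face clearly, and the drawer is about 40 mm open. In the top crop the face top edge runs (577,250) to (603,405). In the side crop the front plate top runs (370,213) to (525,135). I'll fit the jig pose and drawer opening from these points.

```bash
cat > fit.py <<'E'
from plant import env, vision
import numpy as np
from scipy.optimize import least_squares
from scipy.spatial.transform import Rotation as Ro
cams={n:vision.read_camera(n) for n in("top","side")}
def proj(n,X):
    c=cams[n];f=192/np.tan(np.radians(c["fovy"])/2);p=X@c["R"].T+c["t"]
    return np.c_[c["cx"]+f*p[:,0]/p[:,2],c["cy"]+f*p[:,1]/p[:,2]]
# cam, jig point, crop px, moves with drawer
P=[("top",(52,88,10),(92,160),0),("top",(52,-88,10),(478,98),0),("top",(-108,88,10),(137,505),0),("top",(-108,-88,10),(535,440),0),
("top",(-28,40,104),(200,268),0),("top",(-28,-40,104),(390,240),0),("top",(28,40,86),(185,150),0),("top",(28,-40,86),(370,118),0),
("side",(52,-88,10),(375,575),0),("side",(52,88,10),(722,362),0),("side",(-28,-40,104),(368,213),0),("side",(-28,40,104),(525,133),0),
("side",(28,-40,86),(455,345),0),("side",(28,40,86),(620,258),0),
("top",(-38,-84,76),(577,250),1),("top",(-102,-84,76),(603,405),1),
("side",(-102,-84,76),(78,235),1),("side",(-38,-84,76),(182,345),1),("side",(-38,-84,12),(175,442),1)]
off={"top":(185,140,7.5),"side":(235,170,8)}
J=np.array([p[1] for p in P],float);m=np.array([p[3] for p in P])
px=np.array([[off[p[0]][i]+(p[2][i]+.5)/off[p[0]][2]-.5 for i in(0,1)] for p in P])
top=np.array([p[0]=="top" for p in P])
def W(v,J,m):
    X=J.copy();X[:,1]-=m*v[3];return Ro.from_euler("z",v[2]).apply(X)+[v[0],v[1],0]
def res(v):
    X=W(v,J,m);return (np.where(top[:,None],proj("top",X),proj("side",X))-px).ravel()
s=least_squares(res,[600,50,.1,40],x_scale=[10,10,.05,10],loss="soft_l1")
if __name__=="__main__":
    print(s.x.round(3));print(s.fun.reshape(-1,2).round(1).tolist())
    T=lambda p,d=0:W(s.x,np.array([p],float),np.array([d]))[0].round(1)
    print("head",T((0,0,75)),"face",T((-70,-84,55),1),"home",T((-70,-84,55)))
    o=env.get_obs();R=Ro.from_quat(o["eef_rot"]);print(R.as_matrix().round(3),o["ee_pos"],o["time"])
    def bench(u,v,z,n="top"):
        c=cams[n];f=192/np.tan(np.radians(c["fovy"])/2);d=c["R"].T@[(u-c["cx"])/f,(v-c["cy"])/f,1];C=-c["R"].T@c["t"];return (C+d*(z-C[2])/d[2]).round(0)
    for n,u,v,z in(("tape",340,198,24),("block",353,238,46),("tin",347,148,72),("paint",163,193,77),("bottle?",157,230,85)):print(n,bench(u,v,z))
E
python3 fit.py
```

```text
[5.49298e+02 1.02822e+02 1.92000e-01 2.99900e+01]
[[-0.6, -0.0], [0.4, -0.4], [0.3, 1.2], [1.0, 0.8], [-0.5, -0.4], [0.3, -1.0], [-0.4, -0.6], [0.4, -0.5], [-0.2, -0.2], [1.0, 0.6], [-0.9, -0.2], [0.5, -1.0], [-0.3, -0.5], [0.2, -1.2], [-0.1, -0.9], [0.1, -1.6], [0.1, -1.3], [-0.6, -1.7], [-0.1, -0.0]]
head [549.3 102.8  75. ] face [502.3 -22.4  55. ] home [496.6   7.   55. ]
[[ 0.9    0.436 -0.   ]
 [ 0.436 -0.9    0.001]
 [-0.    -0.001 -1.   ]] [ 272.20368395 -562.34990094  205.07053483] 0.2
tape [ 467. -270.   24.]
block [ 339. -302.   46.]
tin [ 618. -284.   72.]
paint [461. 284.  77.]
bottle? [346. 292.  85.]
```

move_arm --motion '[[[2,-1.6,0],0.05,1],[[5.5,-4.4,0],0.1,1],[[9,-7.2,0],0.15,1],[[12.5,-10,0],0.2,1],[[16,-12.8,0],0.26,1],[[19.5,-15.6,0],0.26,1],[[23,-18.4,0],0.26,1],[[26.5,-21.2,0],0.26,1],[[30,-24,0],0.26,1],[[32,-25.6,0],0.26,1]]'

```text
time: 1.2
ee_pos: [449.9, -189.4, 205.6]
eef_rot: [0.995, 0.097, 0.0, -0.0]
contact_force: [-0.4, -1.2, -0.2]
gripper_width: 17.5
finger_force: 0.0
```

```bash
cat > go.py <<'E'
import sys,numpy as np
from plant import env
from scipy.spatial.transform import Rotation as Ro
# shift (cm, tool axes) and yaw from measured pose to a jig-frame TCP target (mm); optional jig origin/yaw
v=[float(a) for a in sys.argv[1:]]
jx,jy,jr=(549.3,102.8,.192)
o=env.get_obs();R=Ro.from_quat(o["eef_rot"]).as_matrix()
J=Ro.from_euler("z",jr);p=J.inv().apply(o["ee_pos"]-[jx,jy,0])
d=J.apply(np.array(v[:3]))+[jx,jy,0]-o["ee_pos"]
print("t",o["time"],"jig TCP",p.round(1),"shift cm",(R.T@d/10).round(2),"yaw",round(np.arctan2(R[1,0],R[0,0])-jr,3),"F",o["contact_force"].round(1),"w",o["gripper_width"].round(1),o["finger_force"],"rmat",R[:,2].round(3))
E
python3 go.py -70 -154 45
```

```text
Traceback (most recent call last):
  File "go.py", line 10, in <module>
    print("t",o["time"],"jig TCP",p.round(1),"shift cm",(R.T@d/10).round(2),"yaw",round(np.arctan2(R[1,0],R[0,0])-jr,3),"F",o["contact_force"].round(1),"w",o["gripper_width"].round(1),o["finger_force"],"rmat",R[:,2].round(3))
                                                                                                                                                            ^^^^^^^^^^^^^^^^^^^^^^^^
AttributeError: 'float' object has no attribute 'round'
```

```bash
sed -i 's/o\["gripper_width"\].round(1)/round(o["gripper_width"],1)/' go.py; python3 go.py -70 -154 45
```

```text
t 1.2 jig TCP [-153.3 -267.9  205.6] shift cm [  8.35 -11.37  16.07] yaw 0.002 F [-0.4 -1.2 -0.2] w 17.5 0.0 rmat [ 0.  0. -1.]
```

move_arm --motion '[[[2,-2.7,0],0,1],[[5,-6.8,1],0,1],[[7,-9.5,3],0,1],[[8.4,-11.4,6],0,1],[[8.4,-11.4,9],0,1],[[8.4,-11.4,12],0,1],[[8.4,-11.4,14.5],0,1],[[8.4,-11.4,16],0,1],[[8.4,-11.4,16],0,1]]'

```text
time: 2.1
ee_pos: [508.4, -64.6, 43.7]
eef_rot: [0.995, 0.095, -0.002, -0.0]
contact_force: [-0.6, -0.0, 0.6]
gripper_width: 0.6
finger_force: 0.0
```

```bash
python3 go.py -70 -97 45; python3 - <<'E'
from plant import vision
import cv2
ims=[]
for n,(r,c) in(("top",(130,175)),("side",(160,215))):
    a=vision.read_camera(n)["color"][r:r+100,c:c+130,::-1];ims.append(cv2.resize(a,None,fx=6,fy=6,interpolation=cv2.INTER_CUBIC)[:,:780])
cv2.imwrite("pics/m1.png",cv2.resize(cv2.hconcat(ims),(800,308)))
E
```

```text
t 2.1 jig TCP [ -72.1 -156.5   43.7] shift cm [ 0.21 -5.95 -0.13] yaw -0.001 F [-0.6 -0.   0.6] w 0.6 0.0 rmat [-0.003  0.001 -1.   ]
```

View pics/m1.png

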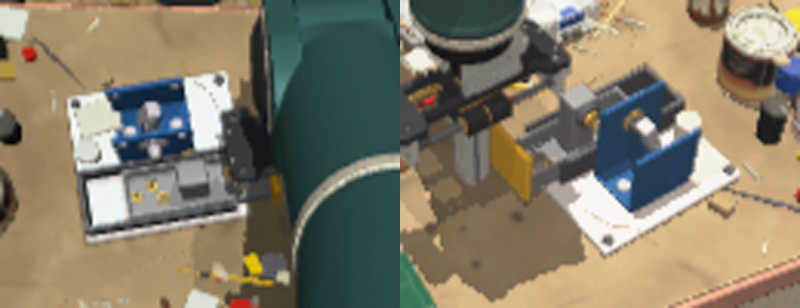

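The picture shows the shut fingers standing just outside the yellow face, clear of it. Next is the push home.

move_arm --motion '[[[0.1,-0.8,0],0,1],[[0.2,-1.6,0],0,1],[[0.2,-2.4,0],0,1],[[0.2,-3.1,0],0,1],[[0.2,-3.7,0],0,1],[[0.2,-4.3,0],0,1],[[0.2,-4.8,0],0,1],[[0.2,-5.1,0],0,1],[[0.2,-5.4,0],0,1],[[0.2,-5.5,0],0,1]]'

```text
time: 3.2
ee_pos: [501.1, -10.2, 45.4]
eef_rot: [0.995, 0.095, -0.0, -0.0]
contact_force: [0.3, -2.1, 1.7]
gripper_width: -0.0
finger_force: 1.0
```

```bash
python3 go.py -70 -97 45
```

```text
t 3.2 jig TCP [ -68.9 -101.7   45.4] shift cm [-0.11 -0.47  0.04] yaw -0.001 F [ 0.3 -2.1  1.7] w -0.0 1.0315756872296333 rmat [-0.  0. -1.]
```

Contact shows about 2 N of sliding friction. I'll push on to the stop in small steps.

move_arm --motion '[[[0,-0.2,0],0,1],[[0,-0.35,0],0,1],[[0,-0.5,0],0,1],[[0,-0.5,0],0,1]]'

```text
time: 3.6
ee_pos: [500.1, -5.3, 45.4]
eef_rot: [0.995, 0.095, -0.0, -0.0]
contact_force: [0.0, -0.0, -0.8]
gripper_width: 0.5
finger_force: 0.1
```

```bash
python3 go.py -70 -97 45
```

```text
t 3.6 jig TCP [-68.9 -96.7  45.4] shift cm [-0.11  0.03  0.04] yaw -0.001 F [ 0.  -0.  -0.8] w 0.5 0.06465977523475885 rmat [-0.  0. -1.]
```

move_arm --motion '[[[0,-0.15,0],0,1],[[0,-0.3,0],0,1],[[0,-0.45,0],0,1],[[0,-0.6,0],0,1],[[0,-0.6,0],0,1]]'

```text
time: 4.1
ee_pos: [499.8, -4.2, 45.5]
eef_rot: [0.996, 0.093, 0.0, 0.002]
contact_force: [6.3, -29.3, -2.6]
gripper_width: 0.2
finger_force: 15.0
```

```bash
python3 go.py -70 -97 45
```

```text
t 4.1 jig TCP [-69.  -95.6  45.5] shift cm [-0.09  0.14  0.05] yaw -0.005 F [  6.3 -29.3  -2.6] w 0.2 14.988214373588562 rmat [ 0.001 -0.004 -1.   ]
```

The push reached about 30 N with almost no further motion, so the drawer is home. I'll back off and lift.

move_arm --motion '[[[0,0.4,0],0,1],[[0,1.5,0],0,1],[[0,3,-1],0,1],[[0,3.5,-4],0,1],[[0,3.5,-8],0,0.8],[[0,3.5,-12],0,0.6],[[0,3.5,-14],0,0.47],[[0,3.5,-14],0,0.47]]'

```text
time: 4.9
ee_pos: [507.0, -34.2, 188.1]
eef_rot: [0.995, 0.095, 0.002, 0.0]
contact_force: [-0.2, -0.3, -0.9]
gripper_width: 29.1
finger_force: 0.0
```

```bash
python3 go.py 0 0 150; python3 - <<'E'
from plant import vision
import cv2
ims=[]
for n,(r,c) in(("top",(130,175)),("side",(160,225))):
    a=vision.read_camera(n)["color"][r:r+100,c:c+110,::-1];cv2.imwrite(f"pics/h_{n}.png",a);ims.append(cv2.resize(a,(400,364),interpolation=cv2.INTER_CUBIC))
cv2.imwrite("pics/m2.png",cv2.hconcat(ims))
E
```

```text
t 4.9 jig TCP [ -67.7 -126.5  188.1] shift cm [  6.74 -12.66   3.83] yaw -0.001 F [-0.2 -0.3 -0.9] w 29.1 0.0 rmat [ 0.004 -0.    -1.   ]
```

View pics/m2.png

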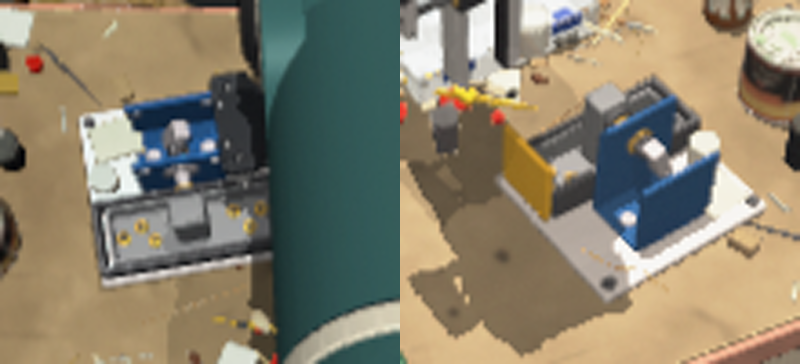

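The drawer is home: its face sits against the base edge in the side view, at about (525,170). The head is visible in the gap, at (175,135) in the top half and leaning at (655,150) in the side half. I'll move above it.

move_arm --motion '[[[1.5,-3,0],0,0.47],[[3.5,-6.5,0],0,0.47],[[5.5,-10,1],0,0.47],[[6.7,-12.7,2.5],0,0.47],[[6.7,-12.7,3.8],0,0.47],[[6.7,-12.7,3.8],0,0.47]]'

```text
time: 5.6
ee_pos: [545.8, 103.4, 144.5]
eef_rot: [0.995, 0.096, -0.002, -0.0]
contact_force: [1.1, -1.1, 0.5]
gripper_width: 49.8
finger_force: 0.0
```

```bash
python3 go.py 0 0 62; python3 - <<'E'
from plant import vision
import cv2
a=vision.read_camera("side")["color"][130:240,230:340,::-1]
cv2.imwrite("pics/m3.png",cv2.resize(a,(600,600),interpolation=cv2.INTER_CUBIC))
E
```

```text
t 5.6 jig TCP [ -3.3   1.2 144.5] shift cm [0.37 0.13 8.25] yaw 0.0 F [ 1.1 -1.1  0.5] w 49.8 0.0 rmat [-0.005 -0.    -1.   ]
```

View pics/m3.png

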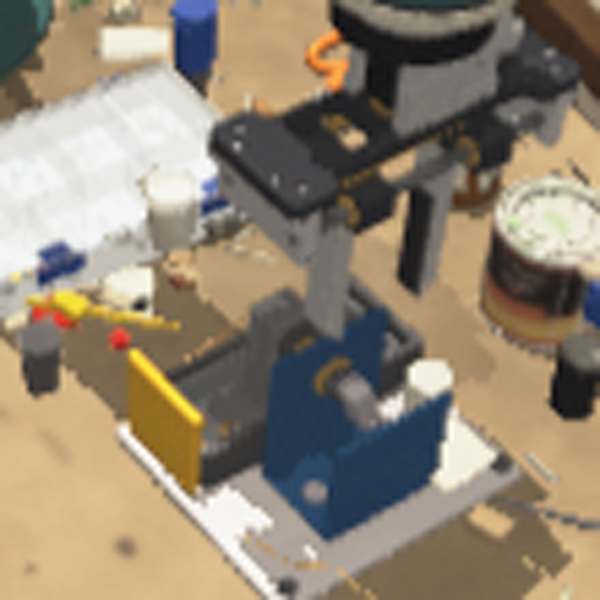

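The fingers straddle the head above the gap, with tips at (325,325) and (415,285). I'll descend part of the way and check.

move_arm --motion '[[[0.1,0.1,1],0,0.47],[[0.1,0.1,2.5],0,0.47],[[0.1,0.1,4],0,0.47],[[0.1,0.1,5],0,0.47],[[0.1,0.1,5],0,0.47],[[0.1,0.1,5],0,0.47]]'

```text
time: 6.25
ee_pos: [548.6, 102.6, 97.4]
eef_rot: [0.995, 0.095, -0.0, -0.0]
contact_force: [0.5, 0.3, -0.0]
gripper_width: 49.7
finger_force: 0.0
```

```bash
python3 go.py 0 0 62
```

```text
t 6.25 jig TCP [-0.7 -0.  97.4] shift cm [ 0.07 -0.    3.54] yaw -0.001 F [ 0.5  0.3 -0. ] w 49.7 0.0 rmat [-0.  0. -1.]
```

move_arm --motion '[[[0.1,0,1],0,0.47],[[0.1,0,2.2],0,0.47],[[0.1,0,3.2],0,0.47],[[0.1,0,3.6],0,0.47],[[0.1,0,3.6],0,0.47]]'

```text
time: 6.75
ee_pos: [549.1, 102.8, 60.6]
eef_rot: [0.995, 0.095, -0.001, -0.0]
contact_force: [-0.1, 0.4, 0.3]
gripper_width: 49.7
finger_force: 0.0
```

move_arm --motion '[[[0,0,0],0,0.6],[[0,0,0],0,0.7],[[0,0,0],0,0.8],[[0,0,0],0,0.9],[[0,0,0],0,1],[[0,0,0],0,1],[[0,0,0],0,1],[[0,0,0],0,1],[[0,0,0],0,1],[[0,0,0],0,1]]' --grip_force 25

```text
time: 7.75
ee_pos: [549.4, 103.5, 61.5]
eef_rot: [0.995, 0.096, -0.0, -0.0]
contact_force: [-1.2, 5.0, -1.7]
gripper_width: 13.6
finger_force: 25.0
```

```bash
python3 go.py 0 0 62; python3 - <<'E'
from plant import vision
import cv2
a=vision.read_camera("side")["color"][140:230,235:335,::-1]
cv2.imwrite("pics/m4.png",cv2.resize(a,(660,594),interpolation=cv2.INTER_CUBIC))
E
```

```text
t 7.75 jig TCP [ 0.3  0.7 61.5] shift cm [-0.03  0.07 -0.05] yaw -0.001 F [-1.2  5.  -1.7] w 13.6 24.98460978269577 rmat [-0.     0.001 -1.   ]
```

View pics/m4.png

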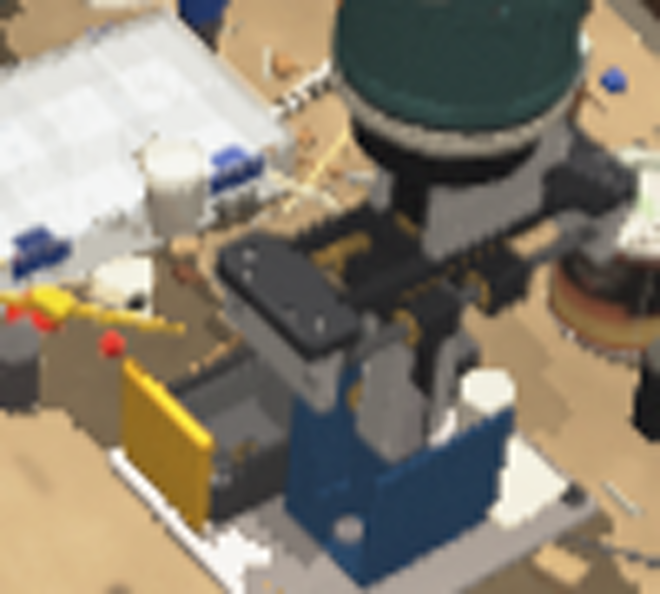

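The fingers are shut on the head in the gap near (400,420). The opening of 13.6 mm matches the 14 mm thickness, so the head is upright, and the drawer face at (165,440) is still home. I'll settle briefly and hand in.

move_arm --motion '[[[0,0,0],0,1],[[0,0,0],0,1],[[0,0,0],0,1],[[0,0,0],0,1],[[0,0,0],0,1]]'

```text
time: 8.3
ee_pos: [549.4, 103.5, 61.4]
eef_rot: [0.995, 0.096, -0.0, -0.0]
contact_force: [-0.3, 5.3, -2.4]
gripper_width: 14.0
finger_force: 25.0
```

```bash
python3 go.py 0 0 62; python3 -c "
from plant import sign_off
print(sign_off())"
```

```text
t 8.3 jig TCP [ 0.3  0.7 61.4] shift cm [-0.03  0.07 -0.06] yaw -0.001 F [-0.3  5.3 -2.4] w 14.0 24.984551668167114 rmat [-0.     0.001 -1.   ]
the job is handed in; nothing more can be done
None
```

I pushed the drawer home against its stop and handed the job in at 8.3 s, still gripping the bolt head at 25 N; the 14.0 mm finger opening matches the head's thickness, so it should be upright, but no verdict came back.

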